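# Close the mould of the mounting press

## Robot

A 7-joint arm with a two-finger parallel gripper is mounted at the origin on the work surface. World frame = base frame: x ahead of the robot, y to its left, z up, the work surface at z = 0. Lengths are in mm, angles in rad, forces in N, time in s.
With the tool pointing down it reaches from about 425 to 925 mm from the base axis. Payload 6.8 kg.
Tool frame: the origin (TCP) lies at the very end of the fingers, on their centre line; the grasp point (between the pads) lies 19 mm behind it (r.tcp_to_grasp is the distance from the TCP to the grasp point, in mm); z points along the fingers, y is the line along which they close (so a half turn about z gives the same grasp; the last joint's range is limited). The gripper opens to 88 mm and grips with 3 to 60 N. Pads are 20 mm wide; open, the fingers measure 115 mm over their backs; the gripper's body (75 mm by 178 mm) begins 61 mm behind the grasp point.
Start: joints at [-1.426, 0.477, 0.022, 1.555, -0.011, 1.109, -0.083], TCP at [168.823, 653.564, 222.664] pointing down, gripper open.
Joint ranges: [-2.96, 2.96], [-0.34, 2.1], [-1.41, 1.46], [0.24, 2.44], [-1.37, 4.51], [0.17, 1.92], [-2.96, 2.96]. Speed limits (rad/s): [2.39, 2.39, 3.14, 3.14, 3.14, 3.14, 3.14].

## Interface

Orientations are given as a unit quaternion [w, x, y, z].
In Python, from rig import r, vision, ticket gives the robot as it stands.
- The arm moves only by the shell command python3 -m jog 'ROWS' [FORCE]. ROWS is JSON, a list of rows, each an object of numbers: "dx", "dy", "dz": the shift along the tool's x, y, z normalised to -1 to 1, where 1 is 0.4 m; "roll": the turn about the tool's z normalised to -1 to 1, where 1 is 30 degrees; "hand": the gripper's target within -1 to 1 (fully open at 1, half-way at 0, shut at -1). A call has 1 to 10 rows; each row is the pose to reach, as a shift and turn from the pose commanded when the call began, along the tool's axes at that moment; what a row does not reach only later rows make up. A row lasts 1/10 s, in which the tool goes at most 50 mm and 8.59 degrees, less where a joint would pass 70% of its speed; a pose out of reach is approached as far as the arm can. A call with a number of a shift or a turn outside -1 to 1 is refused whole. A call with a gripper value outside its range is refused whole. The fingers move at their own pace and stop on an object; FORCE is the grip in N (left out, the last holds). Time passes only in rows, so rows that repeat a pose let the fingers close. It gives the time, the measured TCP pose, the force, the opening and the grip force at its end, in the units of the state.
- r.sense(): the state, without advancing time (a new reading comes with each control period).
- vision.grab_frame(name): name is "scene" or "top"; returns the picture (480x640x3 uint8, blue, green, red); there is no depth.
- vision.camera_info(name): a dict with "K" (3x3 intrinsics, pixels), "R" (3x3) and "t" (3): a world point X has camera coordinates R X + t. Camera axes: x right, y down, z forward; pixel columns grow to the right and rows downward; lengths in mm; the calibration is good to about 2 mm. A picture is of the moment at which its call begins. camera_info takes no time and is no camera call.
- ticket.close_job(): hands the job in; it is judged then, once.
The state is a dict: "time_s": time; "joint_positions": joint angles; "joint_velocities": joint speeds; "tau": joint torques, N m; "tcp_pos": TCP position; "tool_rot": TCP orientation; "wrist_force": force on the tool from outside, world axes, zero at the start; "wrist_torque": the same for the moment, N m; "opening": opening from 0.0 (shut) to 1.0 (fully open); "grasp_force": force on a finger pad.
Only numpy, scipy, OpenCV 4.12 (cv2) and the standard library are available. Lean on these libraries where they do the work, as an engineer would, in place of code of your own. Each camera call takes 0.05 s, during which the arm holds its last target. There are 200 camera calls.

## Task

The mould of the mounting press is loaded: lift the filling funnel out of its mouth and stand it upright on the rubber mat. Then fit the closure: lugs down through the two slots, push it in against the spring, give it a quarter turn clockwise (seen from above) to its stop, and finish still gripping it and holding it pressed down flush on the collar, since the spring lifts it a little if you ease off. Leave everything else on the bench where it is.

Things in the scene. Friction and masses are not known exactly. Their poses are not given: they have to be found in the camera images.
- press: the mounting press, a white machine fixed to the bench; origin on the vertical mould axis at bench level. Housing 290 x 220 mm, its deck 160 mm high; its front panel with keys and knobs faces its own -x, 95 mm in front of the axis; it reaches 200 mm behind the axis and 110 mm to each side. On the deck 100 to 165 mm behind the axis stand a gauge and two pipe stubs, up to 70 mm high
- mouth (a point): centre of the top face of the steel bayonet collar, a ring 92 mm across standing 55 mm high on the deck; on the mould axis, 215 mm above the bench, axes as the press. The throat is 52 mm across; two slots 20 mm wide, towards the press's +x and -x and reaching 33 mm from the axis, let the closure's lugs through the collar's 12 mm thick top lip
- chamber (a point): on the mould axis at the underside of the lip, 12 mm below the collar's top. Below it is a round chamber 66 mm across in which the lugs, once through the slots, can turn clockwise only (seen from above), to stops about 2 degrees past the quarter turn (up to 6 with the play)
- ram (a joint): the sprung ram in the mould, metres pushed down: 0 at rest (its face 40 mm below the collar's top), about 0.010 when the closure is flush; it pushes back with about 8 N at 0 and 15 N at 0.010, enough to lift the closure by itself
- closure: bayonet closure, about 0.45 kg, standing upright on the bench; origin at the centre of its underside, z up. Steel plug 39 mm across up to 16 mm, 48 mm across from 16 to 50 mm; 80 mm flange at 50 to 60 mm; 14 mm thick stem; black grip bar on top, over the lugs. The same either way round. It goes in with the bar along the press's x; turned home the bar lies along the press's y
- lugs (a point): on the closure's axis amid its two lugs, 30 mm above its underside: lugs on its own +x and -x sides, 14 mm wide, 8 mm high, reaching 31 mm from the axis. When turned and not pressed, the spring lifts the closure 4 mm, until the lugs meet the lip
- flange (a point): centre of the flange's underside, 50 mm above the closure's underside; it comes to mouth when the closure is flush on the collar. The plug meets the ram 10 mm before that
- bar (a point): centre of the closure's grip bar, 83 mm above its underside: bar 110 mm long along the closure's own x, 16 mm wide, 24 mm high, its underside 11 mm above the flange; grip it across its middle
- funnel: filling funnel, thin aluminium, open at both ends, 66 mm high, about 0.1 kg, standing loosely in the mould's mouth (spout end 31 mm below the collar's top); origin at the centre of the spout's lower end, z up. Spout 36 mm across up to 22 mm, widening to a round band 60 mm across at 36 to 66 mm; grip the band across its outside from above
- mat: black rubber mat 130 x 130 x 4 mm lying fixed on the bench; origin at the centre of its underside
- mount_a: bystander: black resin specimen mount, a disc 40 mm across and 18 mm high; origin underneath
- mount_b: bystander: another such mount, 40 mm across and 18 mm high
- spacer: bystander: plain steel spacer cylinder 39 mm across and 45 mm high; origin underneath
- stage_cap: bystander: flat black microscope cap 60 mm across and 8 mm high; origin underneath
- resin_jar: bystander: resin jar 72 mm across and 105 mm high; origin underneath
- etch_bottle: bystander: white etchant bottle 60 mm across and 150 mm high; origin underneath
Things that resemble listed ones, but are neither listed nor needed, are in the scene too. Of the things that look like the mat, take the one that is farthest to the robot's right at the start.

How it is judged:
By the outcome, as a careful person would: the job done as asked, in the order asked, and still so for the second after the job is handed in, while the arm keeps its last pose, push and grip.
It also fails if it takes over 67 s, if anything falls off the work surface, if the arm or the gripper's body presses on something with over 40 N, if the wrist force passes 120 N, or if a joint passes its speed limit or range.

## Working session

There is one attempt and no reset: what is moved stays moved. The work goes in short steps, Python scripts to look and compute and a shell command to move; the robot and the scene stay as the last step left them, time stands still between calls to the robot, and variables do not carry over. Pictures are saved under pics/ and viewed, at most 10 in all, crops included, and the job is handed in when it is done.

```bash
mkdir -p pics
python3 - <<'E'
from rig import r,vision
import cv2
for n in("scene","top"):
    cv2.imwrite(f"pics/{n}0.png",vision.grab_frame(n)); c=vision.camera_info(n); print(n,c["K"],c["R"],c["t"])
s=r.sense(); print(s)
E
```

```text
scene [[488.8659856    0.         317.41283206]
 [  0.         488.8659856  244.00586063]
 [  0.           0.           1.        ]] [[-0.61908945  0.78531276  0.00348115]
 [ 0.52638444  0.41824867 -0.74026176]
 [-0.582793   -0.45645582 -0.67230975]] [ 241.25842365 -173.94857986 1512.84925173]
top [[593.28037999   0.         316.20358141]
 [  0.         593.28037999 245.86819369]
 [  0.           0.           1.        ]] [[ 0.02405891 -0.99965065 -0.01094285]
 [-0.98260395 -0.02162953 -0.18444956]
 [ 0.18414843  0.01519015 -0.98278106]] [  93.76229048  486.53928001 1682.38903789]
{'time_s': 0.1, 'joint_positions': array([-1.42608201,  0.47773749,  0.02232788,  1.55633771, -0.01146381,
        1.10929836, -0.08312629]), 'joint_velocities': array([ 0.00181683, -0.00247106, -0.00090761, -0.00475558,  0.00024387,
        0.00021792,  0.00021587]), 'tau': array([ 4.84962467e-03, -5.84089923e+01,  1.54000673e+00, -2.73311216e+01,
       -5.41387196e-02,  1.31717732e-02,  6.08572623e-05]), 'tcp_pos': array([168.71486418, 653.01558927, 221.77150618]), 'tool_rot': array([-3.12537417e-05,  1.26059259e-01,  9.92022369e-01, -8.25831467e-04]), 'wrist_force': array([-0.16731333,  0.02224198, -0.49213455]), 'wrist_torque': array([-0.00121883,  0.00475961,  0.04598072]), 'grasp_force': 0.0, 'opening': 0.997859104977524}
```

View pics/scene0.png

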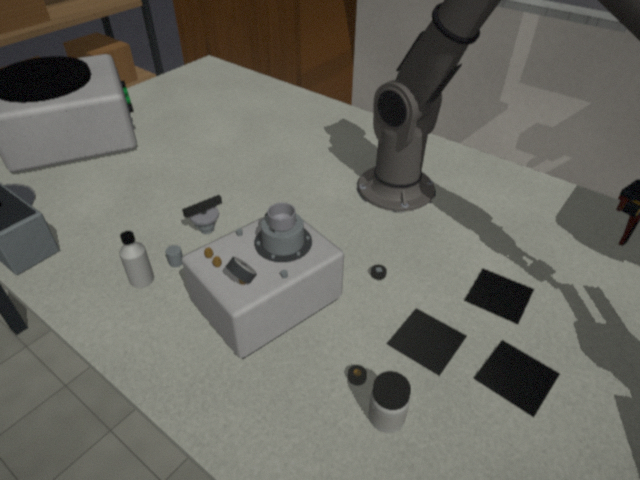

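View pics/top0.png

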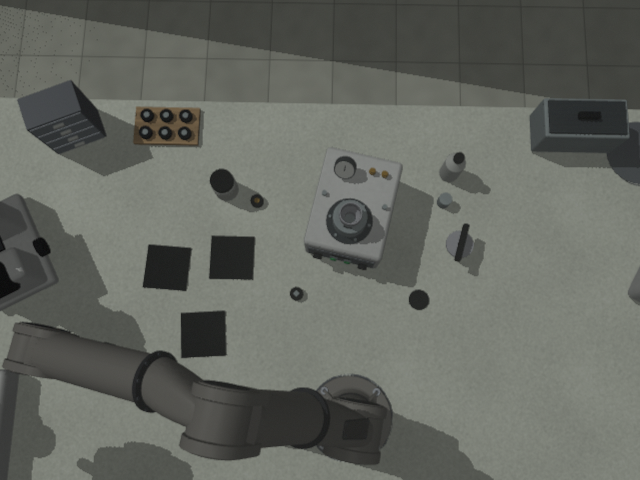

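```bash
cat > h.py <<'E'
import numpy as np, cv2
from rig import r,vision
def cam(n):
    c=vision.camera_info(n); return [np.array(c[k],float) for k in("K","R","t")]
def ray(n,p):
    K,R,t=cam(n); C=-R.T@t; d=R.T@np.linalg.solve(K,[p[0],p[1],1]); return C,d
def plane(n,p,z):
    C,d=ray(n,p); return C+d*(z-C[2])/d[2]
def proj(n,X):
    K,R,t=cam(n); q=K@(R@np.array(X,float)+t); return q[:2]/q[2]
def tri(p1,p2):
    C1,d1=ray("scene",p1); C2,d2=ray("top",p2)
    s=np.linalg.lstsq(np.c_[d1,-d2],C2-C1,rcond=None)[0]
    a,b=C1+d1*s[0],C2+d2*s[1]; return (a+b)/2,np.linalg.norm(a-b)
E
python3 - <<'E'
from h import *
t=cv2.imread("pics/top0.png"); s=cv2.imread("pics/scene0.png")
for n in("scene","top"):
    K,R,T=cam(n); print(n,-R.T@T)
z=lambda im,x,y,w,h,f: cv2.resize(im[y:y+h,x:x+w],None,fx=f,fy=f,interpolation=cv2.INTER_CUBIC)
a=np.hstack([z(t,295,140,110,150,4),z(t,435,215,50,75,4)[:, :],]) if 0 else None
P=z(t,295,140,110,140,4); Q=z(t,435,210,45,70,4); S=np.vstack([z(s,170,190,45,50,3.6)])
c=np.zeros((600,800,3),np.uint8); c[:560,:440]=P; c[:280,445:625]=Q; c[290:290+S.shape[0],445:445+S.shape[1]]=S
c=cv2.convertScaleAbs(c,alpha=1.5); cv2.imwrite("pics/crop1.png",c)
g=cv2.cvtColor(t,cv2.COLOR_BGR2GRAY)
m=(g<45).astype(np.uint8)
n,l,st,ce=cv2.connectedComponentsWithStats(m)
for i in range(1,n):
    if st[i,4]>60:
        rr=cv2.minAreaRect(cv2.findContours((l==i).astype(np.uint8),0,1)[0][0]); print(st[i],rr,plane("top",rr[0],4).round(1))
E
```

```text
scene [1122.60231694  573.83929427  887.4959697 ]
top [ 166.01029656   78.69741499 1744.18806647]
[ 72  83  34  53 507] ((87.22757720947266, 110.13104248046875), (60.7892951965332, 14.948187828063965), 48.366458892822266) [908.8 833.1   4. ]
[550 102  77  33 898] ((588.0, 118.0), (32.0, 76.0), 90.0) [ 913.  -725.5    4. ]
[141 109  14  13 100] ((147.0, 115.00001525878906), (12.727920532226562, 11.31370735168457), 45.0) [896.3 644.1   4. ]
[160 109  14  14 104] ((166.25001525878906, 115.75001525878906), (12.727920532226562, 12.020814895629883), 45.0) [895.  583.6   4. ]
[179 110  14  13 102] ((185.5, 116.0), (12.0, 13.0), 90.0) [895.3 523.3   4. ]
[139 126  14  14 108] ((145.25, 132.25), (13.435027122497559, 11.31370735168457), 45.0) [839.4 645.1   4. ]
[159 127  13  13  98] ((165.0, 133.0), (12.0, 12.0), 90.0) [838.1 583.5   4. ]
[178 127  14  13 104] ((184.25, 133.25), (13.435027122497559, 11.31370735168457), 45.0) [838.5 523.5   4. ]
[454 153  10  11  87] ((458.5, 158.0), (10.0, 9.0), 90.0) [ 775.3 -323.4    4. ]
[210 170  24  23 423] ((221.25001525878906, 180.75), (22.627414703369
[... 1552 characters left out ...]
] ((52.20588684082031, 328.676513671875), (53.600372314453125, 3.152963161468506), 14.03624439239502) [228.9 871.1   4. ]
[132 351  69  61 728] ((158.39996337890625, 377.6999816894531), (49.64691925048828, 66.81454467773438), 55.17551040649414) [ 96.8 549.6   4. ]
[203 381  57  12 181] ((231.09616088867188, 386.01922607421875), (57.069793701171875, 3.9223227500915527), 11.309932708740234) [ 78.7 339.3   4. ]
[ 291  388   80   61 1249] ((331.0797424316406, 419.0574951171875), (78.22103118896484, 60.03305435180664), 2.0825653076171875) [-5.3 51.5  4. ]
[339 393  41  13 143] ((359.5882568359375, 398.3529052734375), (40.782928466796875, 8.026427268981934), 12.528807640075684) [ 53.5 -28.4   4. ]
```

View pics/crop1.png

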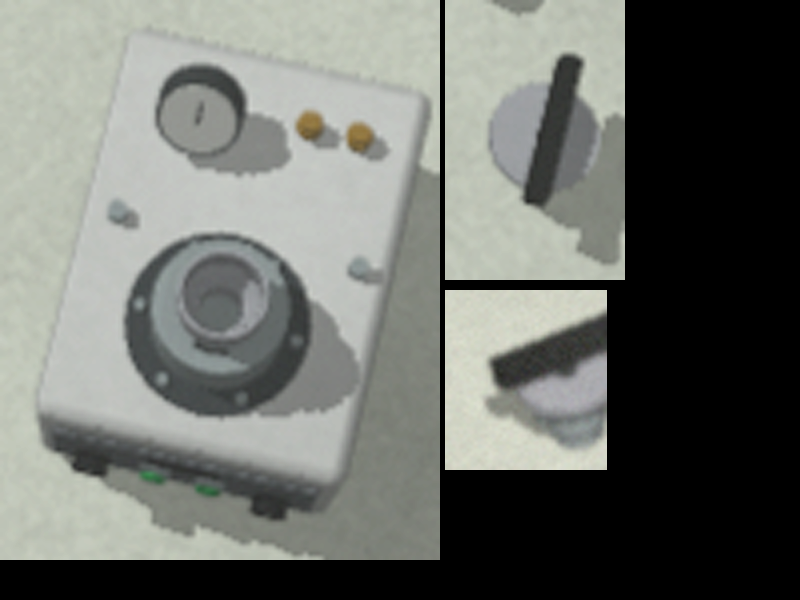

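```bash
cat > meas.py <<'E'
from h import *
t=cv2.imread("pics/top0.png"); s=cv2.imread("pics/scene0.png")
gt=cv2.cvtColor(t,cv2.COLOR_BGR2GRAY).astype(float); gs=cv2.cvtColor(s,cv2.COLOR_BGR2GRAY).astype(float)
def bar(n,g,x0,y0,x1,y1,bg,thr=60):
    m=(g<thr).astype(np.uint8); mm=np.zeros_like(m); mm[y0:y1,x0:x1]=m[y0:y1,x0:x1]
    k,l,st,ce=cv2.connectedComponentsWithStats(mm); i=1+np.argmax(st[1:,4])
    c=np.argwhere(l==i)[:,::-1].astype(np.float32); (w),rr=None,cv2.minAreaRect(c)
    v=cv2.fitLine(c,cv2.DIST_L2,0,.01,.01).ravel(); return c.mean(0),v[:2],rr,st[i]
for thr in(50,60,70,80):
    c,v,rr,st=bar("top",gt,445,215,480,270,0,thr); a,b=plane("top",c-v*15,93),plane("top",c+v*15,93)
    d=a-b; print("top bar",thr,c,rr[1],plane("top",c,93).round(1),"yaw",np.degrees(np.arctan2(d[1],d[0])), "len",rr[1])
    cs,vs,rr,st=bar("scene",gs,178,190,226,222,0,thr); print(" scene",cs,rr[1],plane("scene",cs,85).round(1),tri(cs,c))
    a,b=plane("scene",cs-vs*15,85),plane("scene",cs+vs*15,85); d=a-b; print("  yaw",np.degrees(np.arctan2(d[1],d[0])))
# deck side edges: strongest gradient along each row
g=cv2.GaussianBlur(gt,(0,0),.8); gx=cv2.Sobel(g,cv2.CV_64F,1,0)
def edge(xa,xb,sgn):
    P=[]
    for y in range(160,240):
        f=(y-155)/(240-155); xc=xa+(xb-xa)*f; x0=int(xc-5); w=np.clip(sgn*gx[y,x0:x0+11],0,None)
        i=int(np.argmax(w)); 
        if 0<i<10 and w[i]>15:
            o=.5*(w[i-1]-w[i+1])/(w[i-1]-2*w[i]+w[i+1]); P.append((x0+i+o,y))
    P=np.array(P,np.float32); l=cv2.fitLine(P,cv2.DIST_HUBER,0,.01,.01).ravel()
    res=np.std((P-l[2:])@[-l[1],l[0]]); A,B=[plane("top",l[2:]+l[:2]*k,158) for k in(-30,30)]
    d=A-B if A[0]>B[0] else B-A; print("deck edge",len(P),res,np.degrees(np.arctan2(d[1],d[0]))); return (A+B)/2,d/np.linalg.norm(d)
A,d1=edge(325.3,307,1); B,d2=edge(399,382,-1)
n=np.array([-d1[1],d1[0],0]); print("width",(A-B)@n, "midline offset: ",((A+B)/2)); 
m=(A+B)/2; d=(d1+d2)/2; print("midline y at x=550:",m[1]+d[1]/d[0]*(550-m[0]))
for p in[(350.6,213.9)]: print("funnel rim top",plane("top",p,250))
cv2.imwrite("pics/crop2.png",cv2.convertScaleAbs(np.hstack([cv2.resize(t[190:250,315:375],(480,480),interpolation=2)[:, :400],cv2.resize(s[190:270,245:325],(400,400),interpolation=2).repeat(1,0) if 0 else cv2.copyMakeBorder(cv2.resize(s[195:265,245:315],(400,400),interpolation=2),0,80,0,0,0)]),alpha=1.5))
E
python3 meas.py
```

```text
top bar 50 [461.3799  242.51091] (6.305926322937012, 37.593021392822266) [ 494.1 -305.9   93. ] yaw 165.5123102651183 len (6.305926322937012, 37.593021392822266)
 scene [201.52997 206.46687] (9.841853141784668, 38.99602127075195) [ 502.2 -304.7   85. ] (array([ 497.46614787, -309.85021247,   79.4129179 ]), np.float64(1.95539830407156))
  yaw -13.771642964129857
top bar 60 [461.42276 242.63414] (6.548461437225342, 38.07809066772461) [ 493.7 -306.    93. ] yaw 165.42646533388816 len (6.548461437225342, 38.07809066772461)
 scene [201.62248 206.57637] (10.956025123596191, 39.738800048828125) [ 502.4 -304.2   85. ] (array([ 497.18343928, -310.05229496,   78.79068281]), np.float64(1.8090822195646028))
  yaw -14.136148847339678
top bar 70 [461.6292  242.64044] (7.518604278564453, 38.07809066772461) [ 493.7 -306.6   93. ] yaw 165.71389476502264 len (7.518604278564453, 38.07809066772461)
 scene [201.46703 206.6913 ] (11.601152420043945, 40.08879089355469) [ 502.9 -304.1   85. ] (array([ 497.28398325, -310.76452869,   78.12677669]), np.float64(1.7343289483297861))
  yaw -13.703661220889952
top bar 80 [463.29742 243.88718] (13.581995010375977, 38.56315994262695) [ 490.2 -311.2   93. ] yaw 167.42814715018704 len (13.581995010375977, 38.56315994262695)
 scene [201.62347 206.7286 ] (12.255891799926758, 40.29589080810547) [ 502.8 -303.7   85. ] (array([ 494.0884636 , -315.85819278,   73.78056374]), np.float64(0.20430109332264762))
  yaw -13.86658234161607
deck edge 80 0.14914106 -12.27776912167978
deck edge 74 0.3371192 -11.620847650669925
width 208.51673579982676 midline offset:  [592.52678235   4.04121697 158.        ]
midline y at x=550: 13.041246129732004
funnel rim top [532.06784695  14.84442348 250.        ]
```

View pics/crop2.png

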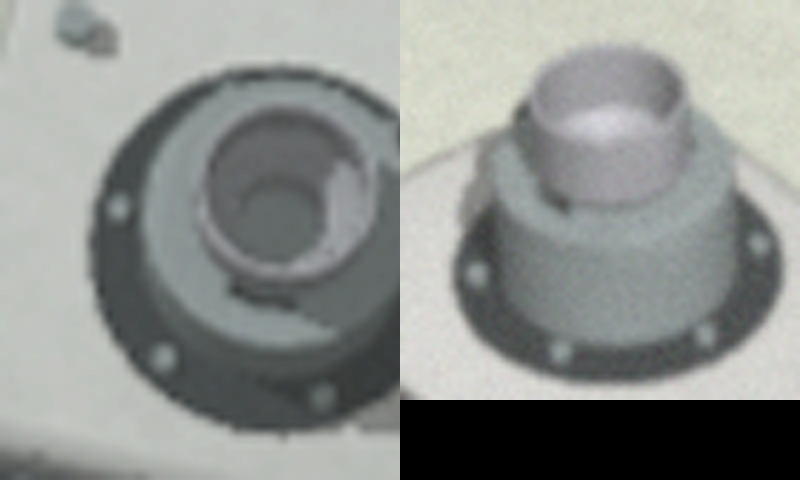

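```bash
python3 - <<'E'
from h import *
print("rim",tri((281.3,210.6),(350.56,213.8)), plane("scene",(281.3,210.6),250))
print("collar top",plane("top",(350.2,215.4),215))
# plate bolts etc: dark plate ellipse in top; collar outline in scene
t=cv2.imread("pics/top0.png");s=cv2.imread("pics/scene0.png")
for n,im,(x0,y0,x1,y1),z in(("top",t,(318,190,382,250),162),("scene",s,(248,215,320,268),162)):
    g=cv2.cvtColor(im,cv2.COLOR_BGR2GRAY)[y0:y1,x0:x1]
    m=(g<85).astype(np.uint8); m=cv2.morphologyEx(m,cv2.MORPH_CLOSE,np.ones((3,3)))
    c=max(cv2.findContours(m,0,1)[0],key=cv2.contourArea); e=cv2.fitEllipse(cv2.convexHull(c)); p=np.array(e[0])+[x0,y0]
    print(n,e,plane(n,p,z))
# expected pixel of gripper when over funnel
E
python3 -m jog '[{"dz":-0.1,"hand":1},{"dz":-0.2,"hand":1},{"dz":-0.2,"hand":1},{"dz":-0.2,"dy":-0.1,"hand":1}]' 20
```

```text
rim (array([532.91972612,  14.90445618, 247.40343269]), np.float64(0.15772433289085558)) [535.27955587  17.24675652 250.        ]
collar top [536.53971734  14.35188435 215.        ]
top ((31.327280044555664, 31.018957138061523), (45.36821365356445, 47.1680793762207), 108.7544937133789) [533.55292549  14.2922668  162.        ]
scene ((34.297367095947266, 26.58551788330078), (39.769901275634766, 57.43461227416992), 88.60092163085938) [535.89983023  15.33006361 162.        ]invalid input
```

```bash
python3 -m jog '[{"dx":0,"dy":-0.1,"dz":-0.15,"roll":0,"hand":1}, {"dx":0,"dy":-0.2,"dz":-0.2,"roll":0,"hand":1}]'; python3 -m jog --help|head
```

```text
time_s: 0.3
tcp_pos: [151.7, 587.8, 293.6]
tool_rot: [0.0, 0.126, 0.992, -0.001]
wrist_force: [0.2, -0.4, 1.2]
opening: 0.996
grasp_force: 0.0invalid input: not JSON, or not a number
```

```bash
cat > go.py <<'E'
import sys; from h import *
from scipy.spatial.transform import Rotation as Ro
def go(X,yaw=None):   # yaw = world angle (deg) of tool y
    s=r.sense(); q=s["tool_rot"]; R=Ro.from_quat(q[[1,2,3,0]]).as_matrix(); d=R.T@(np.array(X)-s["tcp_pos"])
    y=np.degrees(np.arctan2(R[1,1],R[0,1])); print("tcp",s["tcp_pos"].round(2),"yaw",y.round(2),"tilt",R[:,2].round(4),"q",s["joint_positions"].round(2),"F",s["wrist_force"].round(1),"M",s["wrist_torque"].round(2))
    print("d",(d/400).round(4),"n50",np.linalg.norm(d)/50, "roll",None if yaw is None else round((y-yaw)/30,4))
if __name__=="__main__": a=list(map(float,sys.argv[1:])); go(a[:3],a[3] if len(a)>3 else None)
E
python3 go.py 534 15 320 77.5
```

```text
tcp [151.68 587.84 293.58] yaw 75.52 tilt [-2.0e-04 -1.5e-03 -1.0e+00] q [-1.44  0.31  0.02  1.64 -0.01  1.19 -0.1 ] F [ 0.2 -0.4  1.2] M [ 0.04  0.03 -0.03]
d [-1.2836 -1.1477 -0.0641] n50 13.784215647231973 roll -0.0661
```

```bash
python3 -m jog '[{"dx":-0.9,"dy":-0.81,"dz":-0.06,"roll":-0.066,"hand":1},{"dx":-0.9,"dy":-0.81,"dz":-0.06,"roll":-0.066,"hand":1},{"dx":-0.9,"dy":-0.81,"dz":-0.06,"roll":-0.066,"hand":1},{"dx":-0.9,"dy":-0.81,"dz":-0.06,"roll":-0.066,"hand":1},{"dx":-0.9,"dy":-0.81,"dz":-0.06,"roll":-0.066,"hand":1},{"dx":-0.9,"dy":-0.81,"dz":-0.06,"roll":-0.066,"hand":1},{"dx":-0.9,"dy":-0.81,"dz":-0.06,"roll":-0.066,"hand":1},{"dx":-0.9,"dy":-0.81,"dz":-0.06,"roll":-0.066,"hand":1},{"dx":-0.9,"dy":-0.81,"dz":-0.06,"roll":-0.066,"hand":1},{"dx":-0.9,"dy":-0.81,"dz":-0.06,"roll":-0.066,"hand":1}]' 20; python3 go.py 534 15 300 77.5
```

```text
time_s: 1.3
tcp_pos: [420.5, 180.5, 318.0]
tool_rot: [0.0, 0.11, 0.994, -0.0]
wrist_force: [0.6, 1.0, 0.5]
opening: 0.998
grasp_force: 0.0
tcp [420.53 180.52 318.  ] yaw 77.32 tilt [ 2.e-04 -1.e-04 -1.e+00] q [-0.91  0.01  0.38  1.94 -0.    1.19  0.82] F [0.6 1.  0.5] M [ 0.04  0.03 -0.04]
d [-0.3676 -0.3414  0.0451] n50 4.029691498369084 roll -0.0062
```

```bash
python3 -m jog '[{"dx":-0.36,"dy":-0.33,"dz":0.045,"roll":0,"hand":1},{"dx":-0.36,"dy":-0.33,"dz":0.045,"roll":0,"hand":1},{"dx":-0.36,"dy":-0.33,"dz":0.045,"roll":0,"hand":1},{"dx":-0.36,"dy":-0.33,"dz":0.045,"roll":0,"hand":1},{"dx":-0.36,"dy":-0.33,"dz":0.045,"roll":0,"hand":1},{"dx":-0.36,"dy":-0.33,"dz":0.045,"roll":0,"hand":1},{"dx":-0.36,"dy":-0.33,"dz":0.045,"roll":0,"hand":1}]'; python3 go.py 534 15 222 77.5
python3 - <<'E'
from h import *
t=vision.grab_frame("top");s=vision.grab_frame("scene")
c=np.hstack([cv2.resize(t[170:250,310:390],(400,400),interpolation=2),cv2.resize(s[150:230,240:320],(400,400),interpolation=2)]); cv2.imwrite("pics/over.png",cv2.convertScaleAbs(c,alpha=1.5))
p=r.sense()["tcp_pos"]; print(proj("top",p),proj("scene",p))
E
```

```text
time_s: 2.0
tcp_pos: [530.8, 25.1, 299.6]
tool_rot: [-0.0, 0.108, 0.994, 0.0]
wrist_force: [-0.1, 0.5, -0.3]
opening: 0.998
grasp_force: 0.0
tcp [530.77  25.05 299.56] yaw 77.58 tilt [-9.e-04  4.e-04 -1.e+00] q [-0.65  0.18  0.57  1.83 -0.11  1.16  1.3 ] F [-0.1  0.5 -0.3] M [ 0.04 -0.04 -0.01]
d [-0.0135 -0.0229  0.1939] n50 1.5655522622571025 roll 0.0028
[347.27293123 209.58952375] [284.67746209 191.75189101]
```

View pics/over.png

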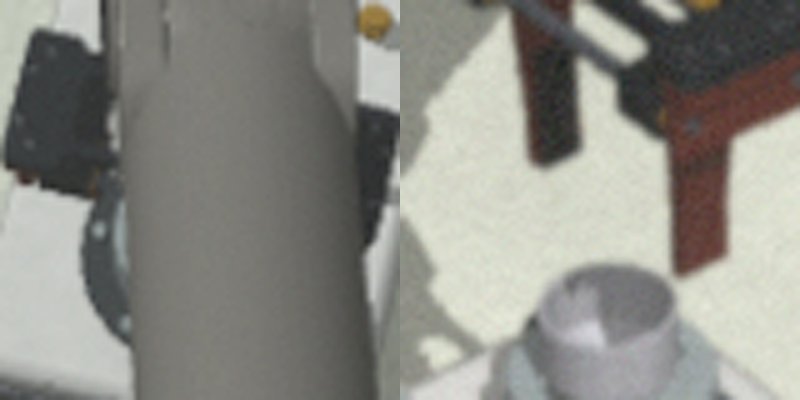

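```bash
python3 -m jog '[{"dx":-0.0135,"dy":-0.023,"dz":0.05,"roll":0,"hand":1},{"dx":-0.0135,"dy":-0.023,"dz":0.15,"roll":0,"hand":1},{"dx":-0.0135,"dy":-0.023,"dz":0.19,"roll":0,"hand":1},{"dx":-0.0135,"dy":-0.023,"dz":0.19,"roll":0,"hand":1},{"dx":-0.0135,"dy":-0.023,"dz":0.19,"roll":0,"hand":1},{"dx":-0.0135,"dy":-0.023,"dz":0.19,"roll":0,"hand":-1},{"dx":-0.0135,"dy":-0.023,"dz":0.19,"roll":0,"hand":-1},{"dx":-0.0135,"dy":-0.023,"dz":0.19,"roll":0,"hand":-1},{"dx":-0.0135,"dy":-0.023,"dz":0.19,"roll":0,"hand":-1},{"dx":-0.0135,"dy":-0.023,"dz":0.19,"roll":0,"hand":-1}]' 15; python3 go.py 534 15 223 77.5
```

```text
time_s: 3.1
tcp_pos: [535.0, 14.0, 224.4]
tool_rot: [0.0, 0.109, 0.994, 0.0]
wrist_force: [0.1, 1.5, 3.7]
opening: 0.678
grasp_force: 15.0
tcp [534.99  14.03 224.43] yaw 77.5 tilt [ 1.e-03  6.e-04 -1.e+00] q [-0.61  0.27  0.56  1.92 -0.17  1.    1.38] F [0.1 1.5 3.7] M [ 0.23  0.1  -0.02]
d [0.0029 0.0018 0.0036] n50 0.03975459655029681 roll 0.0002
```

```bash
python3 -m jog '[{"dx":0,"dy":0,"dz":-0.05,"roll":0,"hand":-1},{"dx":0,"dy":0,"dz":-0.15,"roll":0,"hand":-1},{"dx":0,"dy":0,"dz":-0.25,"roll":0,"hand":-1},{"dx":0,"dy":0,"dz":-0.25,"roll":0,"hand":-1},{"dx":0,"dy":0,"dz":-0.25,"roll":0,"hand":-1}]'; python3 go.py 452 357 320 77.5
```

```text
time_s: 3.6
tcp_pos: [534.7, 13.7, 324.1]
tool_rot: [0.0, 0.109, 0.994, 0.0]
wrist_force: [-0.1, -0.2, -2.2]
opening: 0.683
grasp_force: 15.0
tcp [534.73  13.72 324.12] yaw 77.5 tilt [ 1.1e-03  5.0e-04 -1.0e+00] q [-0.65  0.17  0.59  1.79 -0.1   1.21  1.32] F [-0.1 -0.2 -2.2] M [ 0.   -0.01  0.  ]
d [0.3877 0.7931 0.0105] n50 7.0625657529496735 roll -0.0
```

```bash
python3 -m jog '[{"dx":0.388,"dy":0.793,"dz":0.01,"roll":0,"hand":-1},{"dx":0.388,"dy":0.793,"dz":0.01,"roll":0,"hand":-1},{"dx":0.388,"dy":0.793,"dz":0.01,"roll":0,"hand":-1},{"dx":0.388,"dy":0.793,"dz":0.01,"roll":0,"hand":-1},{"dx":0.388,"dy":0.793,"dz":0.01,"roll":0,"hand":-1},{"dx":0.388,"dy":0.793,"dz":0.01,"roll":0,"hand":-1},{"dx":0.388,"dy":0.793,"dz":0.01,"roll":0,"hand":-1},{"dx":0.388,"dy":0.793,"dz":0.01,"roll":0,"hand":-1},{"dx":0.388,"dy":0.793,"dz":0.01,"roll":0,"hand":-1},{"dx":0.388,"dy":0.793,"dz":0.01,"roll":0,"hand":-1}]'; python3 go.py 452 357 55 77.5
```

```text
time_s: 4.6
tcp_pos: [452.1, 355.1, 318.6]
tool_rot: [-0.0, 0.11, 0.994, -0.001]
wrist_force: [0.5, -0.1, -0.8]
opening: 0.683
grasp_force: 15.0
tcp [452.05 355.1  318.57] yaw 77.39 tilt [-0.0012 -0.0025 -1.    ] q [-1.07  0.24  0.36  1.7  -0.09  1.22  0.66] F [ 0.5 -0.1 -0.8] M [-0.02  0.01 -0.01]
d [0.0007 0.0064 0.6589] n50 5.271576196803091 roll -0.0037
```

```bash
python3 -m jog '[{"dx":0,"dy":0.002,"dz":0.66,"roll":0,"hand":-1},{"dx":0,"dy":0.002,"dz":0.66,"roll":0,"hand":-1},{"dx":0,"dy":0.002,"dz":0.66,"roll":0,"hand":-1},{"dx":0,"dy":0.002,"dz":0.66,"roll":0,"hand":-1},{"dx":0,"dy":0.002,"dz":0.66,"roll":0,"hand":-1},{"dx":0,"dy":0.002,"dz":0.66,"roll":0,"hand":-1},{"dx":0,"dy":0.002,"dz":0.675,"roll":0,"hand":-1},{"dx":0,"dy":0.002,"dz":0.682,"roll":0,"hand":-1},{"dx":0,"dy":0.002,"dz":0.682,"roll":0,"hand":-1}]'; python3 go.py 452 357 44 77.5
```

```text
time_s: 5.5
tcp_pos: [453.4, 358.5, 49.0]
tool_rot: [0.001, 0.109, 0.994, 0.001]
wrist_force: [0.4, 0.1, -1.0]
opening: 0.681
grasp_force: 15.0
tcp [453.37 358.5   49.01] yaw 77.46 tilt [ 0.0024  0.0023 -1.    ] q [-0.99  0.55  0.27  1.94 -0.23  0.67  0.78] F [ 0.4  0.1 -1. ] M [-0.05 -0.04  0.02]
d [ 0.0026 -0.0044  0.0125] n50 0.10810671561155973 roll -0.0014
```

```bash
python3 -m jog '[{"dx":0,"dy":0,"dz":0.005,"roll":0,"hand":-1},{"dx":0,"dy":0,"dz":0.0075,"roll":0,"hand":-1},{"dx":0,"dy":0,"dz":0.01,"roll":0,"hand":-1},{"dx":0,"dy":0,"dz":0.01,"roll":0,"hand":-1}]'; python3 go.py 452 357 44 77.5
```

```text
time_s: 5.9
tcp_pos: [452.7, 358.6, 45.2]
tool_rot: [0.001, 0.109, 0.994, 0.001]
wrist_force: [-2.5, -2.0, 12.7]
opening: 0.683
grasp_force: 15.0
tcp [452.69 358.56  45.17] yaw 77.5 tilt [ 0.0012  0.002  -1.    ] q [-0.98  0.56  0.27  1.94 -0.23  0.67  0.78] F [-2.5 -2.  12.7] M [-0.55  0.7   0.04]
d [ 0.0008 -0.0042  0.0029] n50 0.04137638345774208 roll -0.0001
```

```bash
python3 -m jog '[{"dx":0,"dy":0,"dz":-0.002,"roll":0,"hand":-1},{"dx":0,"dy":0,"dz":-0.002,"roll":0,"hand":1},{"dx":0,"dy":0,"dz":-0.002,"roll":0,"hand":1},{"dx":0,"dy":0,"dz":-0.002,"roll":0,"hand":1},{"dx":0,"dy":0,"dz":-0.002,"roll":0,"hand":1},{"dx":0,"dy":0,"dz":-0.05,"roll":0,"hand":1},{"dx":0,"dy":0,"dz":-0.15,"roll":0,"hand":1},{"dx":0,"dy":0,"dz":-0.7,"roll":0,"hand":1},{"dx":0,"dy":0,"dz":-0.7,"roll":0,"hand":1},{"dx":0,"dy":0,"dz":-0.7,"roll":0,"hand":1}]'; python3 go.py 535 14 320 76
```

```text
time_s: 6.9
tcp_pos: [451.6, 357.4, 254.9]
tool_rot: [-0.0, 0.109, 0.994, -0.0]
wrist_force: [1.6, 1.3, -1.2]
opening: 1.001
grasp_force: 0.0
tcp [451.62 357.39 254.91] yaw 77.48 tilt [-3.e-04 -4.e-04 -1.e+00] q [-1.07  0.29  0.36  1.78 -0.11  1.09  0.68] F [ 1.6  1.3 -1.2] M [ 0.01 -0.11 -0.02]
d [-0.3895 -0.793  -0.1625] n50 7.186280333711182 roll 0.0495
```

Run:
```python
from h import *
s=vision.grab_frame("scene")
p=proj("scene",(452,357,40)).astype(int); print(p,proj("scene",(453,358,70)))
cv2.imwrite("pics/mat.png",cv2.resize(s[p[1]-60:p[1]+60,p[0]-60:p[0]+60],(480,480),interpolation=2))
```

```text
[429 328] [431.43916557 320.47251435]
```

View pics/mat.png

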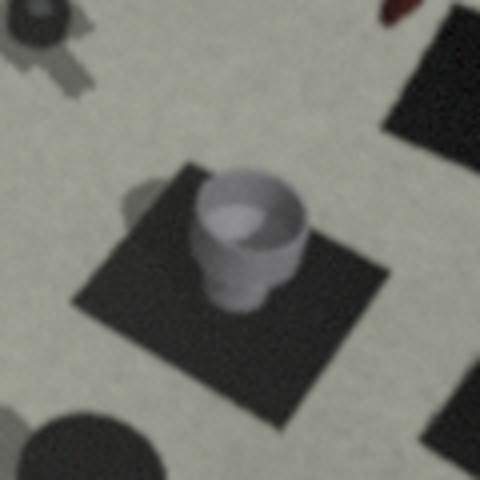

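```bash
python3 -m jog '[{"dx":-0.18,"dy":-0.8,"dz":-0.1,"roll":0.05,"hand":1},{"dx":-0.36,"dy":-0.8,"dz":-0.1,"roll":0.05,"hand":1},{"dx":-0.39,"dy":-0.8,"dz":-0.1,"roll":0.05,"hand":1},{"dx":-0.39,"dy":-0.8,"dz":-0.1,"roll":0.05,"hand":1},{"dx":-0.39,"dy":-0.8,"dz":-0.1,"roll":0.05,"hand":1},{"dx":-0.39,"dy":-0.8,"dz":-0.1,"roll":0.05,"hand":1},{"dx":-0.39,"dy":-0.8,"dz":-0.1,"roll":0.05,"hand":1},{"dx":-0.39,"dy":-0.8,"dz":-0.1,"roll":0.05,"hand":1}]' 40; python3 go.py 498 -308.5 240 75.8
```

```text
time_s: 7.75
tcp_pos: [535.8, 4.7, 293.9]
tool_rot: [0.001, 0.126, 0.992, -0.001]
wrist_force: [-0.3, 0.2, 0.6]
opening: 1.0
grasp_force: 0.0
tcp [535.84   4.71 293.86] yaw 75.48 tilt [ 0.0021 -0.0019 -1.    ] q [-0.63  0.19  0.59  1.83 -0.11  1.15  1.32] F [-0.3  0.2  0.6] M [-0.01  0.04  0.03]
d [-0.1044 -0.7815  0.136 ] n50 6.40095515089303 roll -0.0108
```

```bash
python3 -m jog '[{"dx":-0.104,"dy":-0.78,"dz":0,"roll":-0.01,"hand":1},{"dx":-0.104,"dy":-0.78,"dz":0,"roll":-0.01,"hand":1},{"dx":-0.104,"dy":-0.78,"dz":0,"roll":-0.01,"hand":1},{"dx":-0.104,"dy":-0.78,"dz":0,"roll":-0.01,"hand":1},{"dx":-0.104,"dy":-0.78,"dz":0.12,"roll":-0.01,"hand":1},{"dx":-0.104,"dy":-0.78,"dz":0.24,"roll":-0.01,"hand":1},{"dx":-0.104,"dy":-0.78,"dz":0.34,"roll":-0.01,"hand":1},{"dx":-0.104,"dy":-0.78,"dz":0.34,"roll":-0.01,"hand":1},{"dx":-0.104,"dy":-0.78,"dz":0.34,"roll":-0.01,"hand":1},{"dx":-0.104,"dy":-0.78,"dz":0.34,"roll":-0.01,"hand":1}]'; python3 go.py 498 -308.5 66 75.8
python3 - <<'E'
from h import *
s=vision.grab_frame("scene"); t=vision.grab_frame("top")
c=np.hstack([cv2.resize(s[140:240,150:250],(400,400),interpolation=2),cv2.resize(t[190:290,410:510],(400,400),interpolation=2)]); cv2.imwrite("pics/clo.png",cv2.convertScaleAbs(c,alpha=1.5))
p=r.sense()["tcp_pos"]; print(proj("scene",p))
E
```

```text
time_s: 8.75
tcp_pos: [499.8, -300.7, 157.0]
tool_rot: [-0.001, 0.119, 0.993, 0.0]
wrist_force: [1.0, 0.8, 0.2]
opening: 0.999
grasp_force: 0.0
tcp [ 499.82 -300.71  157.01] yaw 76.27 tilt [-1.2e-03  5.0e-04 -1.0e+00] q [-0.06  0.46  0.65  1.88 -0.35  0.92  2.09] F [1.  0.8 0.2] M [ 0.   -0.01 -0.05]
d [-0.0005 -0.02    0.2275] n50 1.8271471095531118 roll 0.0158
[198.38357278 184.11992275]
```

View pics/clo.png

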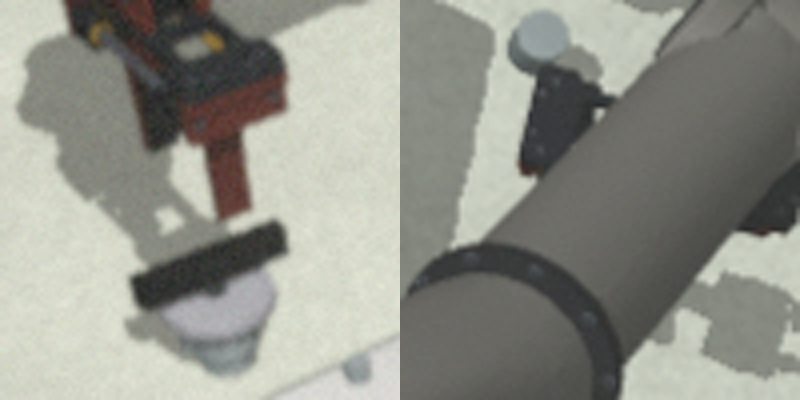

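```bash
python3 -m jog '[{"dx":0,"dy":-0.02,"dz":0.05,"roll":0.016,"hand":1},{"dx":0,"dy":-0.02,"dz":0.12,"roll":0.016,"hand":1},{"dx":0,"dy":-0.02,"dz":0.2,"roll":0.016,"hand":1},{"dx":0,"dy":-0.02,"dz":0.225,"roll":0.016,"hand":1},{"dx":0,"dy":-0.02,"dz":0.225,"roll":0.016,"hand":1},{"dx":0,"dy":-0.02,"dz":0.225,"roll":0.016,"hand":1}]'; python3 go.py 498 -308.5 66 75.8
```

```text
time_s: 9.45
tcp_pos: [499.2, -309.2, 68.8]
tool_rot: [0.001, 0.123, 0.992, -0.0]
wrist_force: [0.1, -0.7, 0.5]
opening: 1.0
grasp_force: 0.0
tcp [ 499.21 -309.18   68.84] yaw 75.85 tilt [ 2.4e-03 -9.0e-04 -1.0e+00] q [ 0.02  0.59  0.57  1.92 -0.45  0.76  2.18] F [ 0.1 -0.7  0.5] M [ 0.   -0.02  0.01]
d [0.0034 0.0009 0.0071] n50 0.06319509403444831 roll 0.0017
```

```bash
python3 -m jog '[{"dx":0.003,"dy":0,"dz":0.006,"roll":0,"hand":1},{"dx":0.003,"dy":0,"dz":0.006,"roll":0,"hand":0},{"dx":0.003,"dy":0,"dz":0.006,"roll":0,"hand":-1},{"dx":0.003,"dy":0,"dz":0.006,"roll":0,"hand":-1},{"dx":0.003,"dy":0,"dz":0.006,"roll":0,"hand":-1},{"dx":0.003,"dy":0,"dz":0.006,"roll":0,"hand":-1},{"dx":0.003,"dy":0,"dz":0.006,"roll":0,"hand":-1},{"dx":0.003,"dy":0,"dz":0.006,"roll":0,"hand":-1},{"dx":0.003,"dy":0,"dz":0.006,"roll":0,"hand":-1}]' 50; python3 go.py 498 -308.5 66 75.8
```

```text
time_s: 10.35
tcp_pos: [496.7, -308.6, 64.6]
tool_rot: [-0.0, 0.123, 0.992, 0.0]
wrist_force: [-0.4, -0.4, 0.1]
opening: 0.312
grasp_force: 0.0
tcp [ 496.73 -308.64   64.6 ] yaw 75.81 tilt [-1.e-04  0.e+00 -1.e+00] q [ 0.03  0.59  0.57  1.93 -0.46  0.75  2.18] F [-0.4 -0.4  0.1] M [ 0.01  0.04 -0.02]
d [-0.003   0.0011 -0.0035] n50 0.03799261624463479 roll 0.0005
```

```bash
python3 -m jog '[{"dx":0,"dy":0,"dz":0,"roll":0,"hand":-1},{"dx":0,"dy":0,"dz":0,"roll":0,"hand":-1},{"dx":0,"dy":0,"dz":0,"roll":0,"hand":-1},{"dx":0,"dy":0,"dz":0,"roll":0,"hand":-1}]' 50; python3 go.py 498 -308.5 66 75.8
```

```text
time_s: 10.75
tcp_pos: [496.7, -308.5, 64.6]
tool_rot: [-0.0, 0.123, 0.992, 0.0]
wrist_force: [1.0, 1.4, -0.6]
opening: 0.178
grasp_force: 50.0
tcp [ 496.71 -308.49   64.55] yaw 75.82 tilt [-1.e-04  2.e-04 -1.e+00] q [ 0.03  0.59  0.57  1.93 -0.46  0.75  2.18] F [ 1.   1.4 -0.6] M [ 0.17 -0.07 -0.02]
d [-0.0031  0.0008 -0.0036] n50 0.03878565043260294 roll 0.0006
```

```bash
python3 -m jog '[{"dx":0,"dy":0,"dz":-0.05,"roll":0,"hand":-1},{"dx":0,"dy":0,"dz":-0.15,"roll":0,"hand":-1},{"dx":0,"dy":0,"dz":-0.65,"roll":0,"hand":-1},{"dx":0,"dy":0,"dz":-0.65,"roll":0,"hand":-1},{"dx":0,"dy":0,"dz":-0.65,"roll":0,"hand":-1},{"dx":0,"dy":0,"dz":-0.65,"roll":0,"hand":-1},{"dx":0,"dy":0,"dz":-0.65,"roll":0,"hand":-1},{"dx":0,"dy":0,"dz":-0.65,"roll":0,"hand":-1}]'; python3 go.py 534.5 14.5 324 78
python3 - <<'E'
from h import *
s=vision.grab_frame("scene"); t=vision.grab_frame("top"); cv2.imwrite("pics/t2.png",t); cv2.imwrite("pics/s2.png",s)
c=np.hstack([cv2.resize(t[190:240,325:375],(400,400),interpolation=2),cv2.resize(s[205:255,255:305],(400,400),interpolation=2)]); cv2.imwrite("pics/mouth.png",cv2.convertScaleAbs(c,alpha=1.6))
for n in("top","scene"): print(n,proj(n,(534.5,14.5,215)))
E
```

```text
time_s: 11.55
tcp_pos: [496.6, -308.5, 324.6]
tool_rot: [0.0, 0.123, 0.992, 0.0]
wrist_force: [0.4, 1.0, -5.2]
opening: 0.178
grasp_force: 50.0
tcp [ 496.55 -308.5   324.61] yaw 75.82 tilt [ 8.e-04  4.e-04 -1.e+00] q [-0.14  0.3   0.75  1.69 -0.21  1.24  1.98] F [ 0.4  1.  -5.2] M [0.06 0.01 0.06]
d [0.1059 0.8061 0.002 ] n50 6.504484526933809 roll -0.0728
top [350.13357828 216.14903969]
scene [281.33171365 222.73791438]
```

View pics/mouth.png

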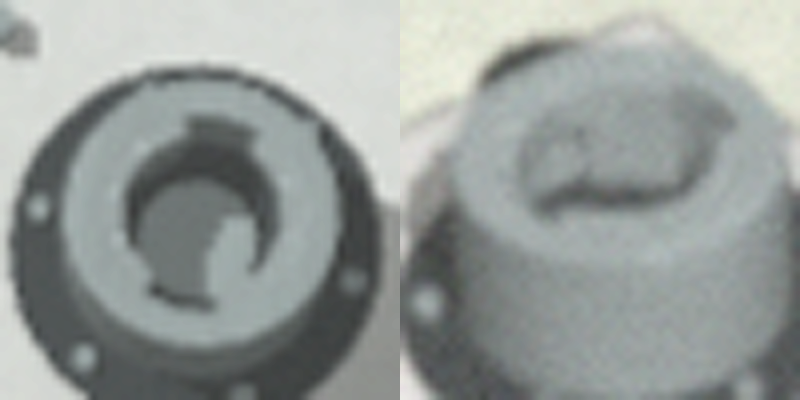

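```bash
python3 -m jog '[{"dx":0.106,"dy":0.806,"dz":0,"roll":-0.073,"hand":-1},{"dx":0.106,"dy":0.806,"dz":0,"roll":-0.073,"hand":-1},{"dx":0.106,"dy":0.806,"dz":0,"roll":-0.073,"hand":-1},{"dx":0.106,"dy":0.806,"dz":0,"roll":-0.073,"hand":-1},{"dx":0.106,"dy":0.806,"dz":0,"roll":-0.073,"hand":-1},{"dx":0.106,"dy":0.806,"dz":0,"roll":-0.073,"hand":-1},{"dx":0.106,"dy":0.806,"dz":0,"roll":-0.073,"hand":-1},{"dx":0.106,"dy":0.806,"dz":0,"roll":-0.073,"hand":-1},{"dx":0.106,"dy":0.806,"dz":0.06,"roll":-0.073,"hand":-1},{"dx":0.106,"dy":0.806,"dz":0.06,"roll":-0.073,"hand":-1}]' 50; python3 go.py 534.5 14.7 285 78
```

```text
time_s: 12.65
tcp_pos: [531.7, 13.6, 296.5]
tool_rot: [-0.004, 0.105, 0.994, -0.002]
wrist_force: [-0.9, -1.1, -5.4]
opening: 0.175
grasp_force: 50.0
tcp [531.69  13.58 296.48] yaw 77.97 tilt [-0.0083 -0.0023 -1.    ] q [-0.64  0.19  0.58  1.83 -0.11  1.16  1.34] F [-0.9 -1.1 -5.4] M [ 0.    0.11 -0.04]
d [-0.0065  0.0043  0.0286] n50 0.23745875355185547 roll -0.0009
```

Run:
```python
from h import *
s=vision.grab_frame("scene"); cv2.imwrite("pics/s3.png",s)
p=r.sense()["tcp_pos"]; d=np.array([np.cos(np.radians(-12)),np.sin(np.radians(-12)),0])
c=cv2.convertScaleAbs(cv2.resize(s[170:245,235:335],(800,600),interpolation=2),alpha=1.6)
off=np.array([.9,1.0])
mk=lambda X,col: cv2.drawMarker(c,tuple((((proj("scene",X)+off-[235,170])+.5)*8-.5).astype(int).tolist()),col,cv2.MARKER_CROSS,14,1)
b=p+[0,0,18.5]
for e in(55,-55): mk(b+d*e,(0,0,255))
n=np.array([-d[1],d[0],0])
for a in range(0,360,30): mk(p+[0,0,-14.5]+40*(d*np.cos(np.radians(a))+n*np.sin(np.radians(a))),(0,255,0))
cv2.imwrite("pics/v3.png",c)
```

```text
(no output)
```

View pics/v3.png

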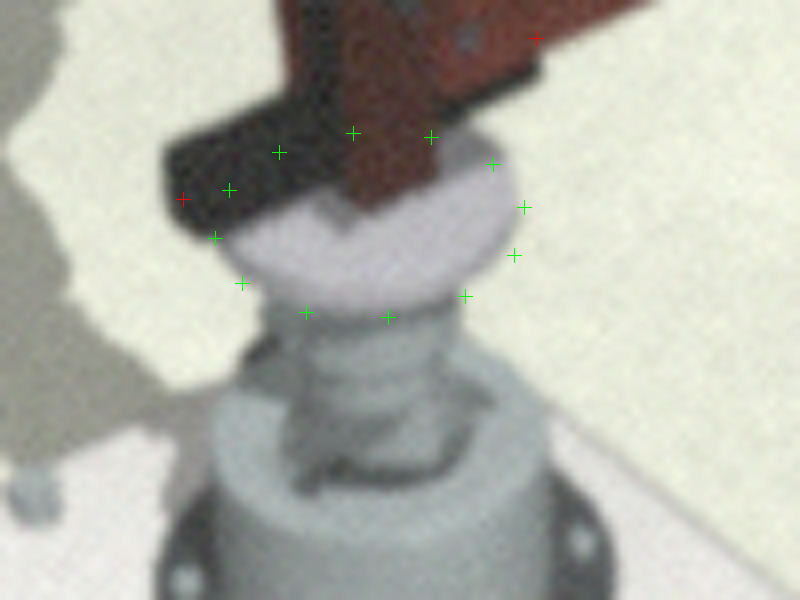

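```bash
python3 go.py 532.3 15 280 78; python3 -m jog '[{"dx":0,"dy":0.004,"dz":0.02,"roll":0,"hand":-1},{"dx":0,"dy":0.004,"dz":0.04,"roll":0,"hand":-1},{"dx":0,"dy":0.004,"dz":0.04,"roll":0,"hand":-1},{"dx":0,"dy":0.004,"dz":0.04,"roll":0,"hand":-1},{"dx":0,"dy":0.004,"dz":0.04,"roll":0,"hand":-1}]'; python3 go.py 532.3 15 262 78
```

```text
tcp [532.58  13.35 298.11] yaw 77.93 tilt [-0.0061 -0.0019 -1.    ] q [-0.64  0.19  0.58  1.83 -0.11  1.17  1.34] F [ 0.3  0.1 -4.6] M [-0.03  0.01 -0.  ]
d [0.0013 0.004  0.0453] n50 0.363705207122025 roll -0.0023
time_s: 13.2
tcp_pos: [535.2, 15.8, 285.0]
tool_rot: [0.0, 0.105, 0.995, 0.0]
wrist_force: [-0.1, -0.5, -4.7]
opening: 0.183
grasp_force: 50.0
tcp [535.21  15.79 285.02] yaw 78.0 tilt [ 6.e-04  2.e-04 -1.e+00] q [-0.64  0.2   0.58  1.84 -0.12  1.13  1.34] F [-0.1 -0.5 -4.7] M [-0.02 -0.03 -0.03]
d [ 0.0067 -0.0035  0.0575] n50 0.46432450156842053 roll -0.0001
```

```bash
python3 -m jog '[{"dx":0.007,"dy":-0.0035,"dz":0,"roll":0,"hand":-1},{"dx":0.007,"dy":-0.0035,"dz":0.02,"roll":0,"hand":-1},{"dx":0.007,"dy":-0.0035,"dz":0.04,"roll":0,"hand":-1},{"dx":0.007,"dy":-0.0035,"dz":0.05,"roll":0,"hand":-1},{"dx":0.007,"dy":-0.0035,"dz":0.057,"roll":0,"hand":-1},{"dx":0.007,"dy":-0.0035,"dz":0.057,"roll":0,"hand":-1},{"dx":0.007,"dy":-0.0035,"dz":0.057,"roll":0,"hand":-1}]'; python3 go.py 532.3 15 254 78
```

```text
time_s: 13.9
tcp_pos: [532.3, 15.2, 261.8]
tool_rot: [0.0, 0.104, 0.995, 0.0]
wrist_force: [-0.4, 0.5, -4.7]
opening: 0.181
grasp_force: 50.0
tcp [532.27  15.18 261.81] yaw 78.01 tilt [ 7.e-04  0.e+00 -1.e+00] q [-0.63  0.22  0.58  1.88 -0.13  1.08  1.36] F [-0.4  0.5 -4.7] M [ 0.07 -0.26  0.03]
d [-0.0001 -0.0004  0.0195] n50 0.1561591823534615 roll 0.0003
```

```bash
python3 -m jog '[{"dx":0,"dy":0,"dz":0.005,"roll":0,"hand":-1},{"dx":0,"dy":0,"dz":0.01,"roll":0,"hand":-1},{"dx":0,"dy":0,"dz":0.015,"roll":0,"hand":-1},{"dx":0,"dy":0,"dz":0.015,"roll":0,"hand":-1}]'; python3 go.py 532.3 15 250 78
```

```text
time_s: 14.3
tcp_pos: [532.2, 15.3, 255.5]
tool_rot: [0.0, 0.104, 0.995, 0.0]
wrist_force: [2.7, 0.8, -5.0]
opening: 0.183
grasp_force: 50.0
tcp [532.16  15.29 255.52] yaw 78.01 tilt [ 3.e-04 -0.e+00 -1.e+00] q [-0.63  0.23  0.57  1.89 -0.14  1.07  1.36] F [ 2.7  0.8 -5. ] M [ 0.3  -0.73 -0.03]
d [-0.0005 -0.0006  0.0138] n50 0.1106575030319008 roll 0.0005
```

```bash
python3 -m jog '[{"dx":-0.003,"dy":0.001,"dz":0,"roll":0,"hand":-1},{"dx":-0.003,"dy":0.001,"dz":0.007,"roll":0,"hand":-1},{"dx":-0.003,"dy":0.001,"dz":0.012,"roll":0,"hand":-1},{"dx":-0.003,"dy":0.001,"dz":0.012,"roll":0,"hand":-1}]'; python3 go.py 533.5 15.5 246 78
```

```text
time_s: 14.7
tcp_pos: [532.7, 15.1, 250.5]
tool_rot: [-0.001, 0.105, 0.995, -0.0]
wrist_force: [0.1, -0.6, -5.2]
opening: 0.178
grasp_force: 50.0
tcp [532.73  15.09 250.51] yaw 77.99 tilt [-1.2e-03 -3.0e-04 -1.0e+00] q [-0.63  0.23  0.57  1.89 -0.14  1.06  1.37] F [ 0.1 -0.6 -5.2] M [0.   0.05 0.03]
d [-0.0017  0.0014  0.0113] n50 0.09184187317722146 roll -0.0002
```

```bash
python3 -m jog '[{"dx":-0.001,"dy":0,"dz":0.01,"roll":0,"hand":-1},{"dx":-0.001,"dy":0,"dz":0.02,"roll":0,"hand":-1},{"dx":-0.001,"dy":0,"dz":0.025,"roll":0,"hand":-1},{"dx":-0.001,"dy":0,"dz":0.025,"roll":0,"hand":-1}]'; python3 go.py 533.5 15.5 229.5 78
```

```text
time_s: 15.1
tcp_pos: [533.3, 15.1, 240.6]
tool_rot: [-0.0, 0.105, 0.995, -0.0]
wrist_force: [-0.8, 0.5, -5.0]
opening: 0.179
grasp_force: 50.0
tcp [533.26  15.11 240.55] yaw 78.0 tilt [-9.e-04 -2.e-04 -1.e+00] q [-0.62  0.25  0.57  1.9  -0.15  1.04  1.37] F [-0.8  0.5 -5. ] M [ 0.   -0.01 -0.01]
d [-0.0004  0.0011  0.0276] n50 0.22124521535120742 roll 0.0001
```

Free so far; push against the spring to flush.

```bash
python3 -m jog '[{"dx":0,"dy":0,"dz":0.01,"roll":0,"hand":-1},{"dx":0,"dy":0,"dz":0.018,"roll":0,"hand":-1},{"dx":0,"dy":0,"dz":0.024,"roll":0,"hand":-1},{"dx":0,"dy":0,"dz":0.027,"roll":0,"hand":-1},{"dx":0,"dy":0,"dz":0.027,"roll":0,"hand":-1}]' 60; python3 go.py 533.5 15.5 229.5 78
```

```text
time_s: 15.6
tcp_pos: [534.1, 15.1, 231.5]
tool_rot: [0.0, 0.105, 0.995, 0.0]
wrist_force: [-4.1, -0.2, 9.1]
opening: 0.172
grasp_force: 60.0
tcp [534.1   15.09 231.52] yaw 77.99 tilt [ 1.e-03  8.e-04 -1.e+00] q [-0.62  0.26  0.57  1.91 -0.16  1.02  1.38] F [-4.1 -0.2  9.1] M [-0.05  1.17 -0.01]
d [0.0017 0.0007 0.005 ] n50 0.04293465807415878 roll -0.0002
```

```bash
python3 -m jog '[{"dx":0.0015,"dy":0,"dz":0.003,"roll":0,"hand":-1},{"dx":0.0015,"dy":0,"dz":0.006,"roll":0,"hand":-1},{"dx":0.0015,"dy":0,"dz":0.008,"roll":0,"hand":-1},{"dx":0.0015,"dy":0,"dz":0.008,"roll":0,"hand":-1}]'; python3 go.py 533.5 15.5 229.5 78
```

```text
time_s: 16.0
tcp_pos: [534.1, 15.1, 229.5]
tool_rot: [0.001, 0.105, 0.995, 0.001]
wrist_force: [-6.2, 0.1, 15.8]
opening: 0.178
grasp_force: 60.0
tcp [534.05  15.15 229.5 ] yaw 77.99 tilt [ 0.0023  0.0014 -1.    ] q [-0.62  0.26  0.57  1.92 -0.16  1.01  1.38] F [-6.2  0.1 15.8] M [-0.23  1.65 -0.03]
d [0.0015 0.0006 0.    ] n50 0.013115772439151513 roll -0.0004
```

```bash
python3 -m jog '[{"dx":0.003,"dy":0.001,"dz":0.002,"roll":0,"hand":-1},{"dx":0.003,"dy":0.001,"dz":0.002,"roll":0.1,"hand":-1},{"dx":0.003,"dy":0.002,"dz":0.002,"roll":0.25,"hand":-1},{"dx":0.003,"dy":0.002,"dz":0.002,"roll":0.4,"hand":-1},{"dx":0.003,"dy":0.002,"dz":0.002,"roll":0.55,"hand":-1},{"dx":0.003,"dy":0.002,"dz":0.002,"roll":0.7,"hand":-1},{"dx":0.003,"dy":0.002,"dz":0.002,"roll":0.7,"hand":-1}]'; python3 go.py 533.5 15.8 229.5 -14
```

```text
time_s: 16.7
tcp_pos: [535.1, 14.9, 229.6]
tool_rot: [0.003, 0.285, 0.958, 0.001]
wrist_force: [-0.4, -3.4, 16.3]
opening: 0.176
grasp_force: 60.0
tcp [535.15  14.95 229.58] yaw 56.83 tilt [ 7.e-03 -1.e-04 -1.e+00] q [-0.67  0.27  0.64  1.92 -0.19  1.01  1.04] F [-0.4 -3.4 16.3] M [-0.9   0.67 -0.09]
d [ 0.0046 -0.0005  0.0002] n50 0.037104571141525454 roll 2.3611
```

```bash
python3 -m jog '[{"dx":0,"dy":-0.001,"dz":0.001,"roll":0.15,"hand":-1},{"dx":0,"dy":-0.001,"dz":0.001,"roll":0.35,"hand":-1},{"dx":0,"dy":-0.001,"dz":0.001,"roll":0.55,"hand":-1},{"dx":0,"dy":-0.001,"dz":0.001,"roll":0.75,"hand":-1},{"dx":0,"dy":-0.001,"dz":0.001,"roll":0.95,"hand":-1},{"dx":0,"dy":-0.001,"dz":0.001,"roll":0.95,"hand":-1}]'; python3 go.py 534.1 16 229.5 -14
```

```text
time_s: 17.3
tcp_pos: [535.8, 15.7, 229.6]
tool_rot: [0.003, 0.512, 0.859, 0.003]
wrist_force: [-0.2, -1.9, 19.9]
opening: 0.177
grasp_force: 60.0
tcp [535.77  15.71 229.63] yaw 28.35 tilt [ 0.0085  0.0011 -1.    ] q [-0.75  0.28  0.74  1.92 -0.22  1.01  0.58] F [-0.2 -1.9 19.9] M [-0.4   0.54 -0.16]
d [ 0.0026 -0.0033  0.0003] n50 0.03392855591402651 roll 1.4117
```

```bash
python3 -m jog '[{"dx":0,"dy":0,"dz":0.001,"roll":0.15,"hand":-1},{"dx":0,"dy":0,"dz":0.001,"roll":0.35,"hand":-1},{"dx":0,"dy":0,"dz":0.001,"roll":0.55,"hand":-1},{"dx":0,"dy":0,"dz":0.001,"roll":0.75,"hand":-1},{"dx":0,"dy":0,"dz":0.001,"roll":0.95,"hand":-1},{"dx":0,"dy":0,"dz":0.001,"roll":0.95,"hand":-1}]'; python3 go.py 534.5 16.3 229.5 -14
```

```text
time_s: 17.9
tcp_pos: [536.3, 15.5, 229.6]
tool_rot: [0.003, 0.708, 0.706, 0.004]
wrist_force: [-0.3, -1.0, 22.1]
opening: 0.181
grasp_force: 60.0
tcp [536.25  15.47 229.62] yaw -0.15 tilt [ 9.3e-03  9.0e-04 -1.0e+00] q [-0.83  0.31  0.85  1.93 -0.27  1.02  0.14] F [-0.3 -1.  22.1] M [-0.36  0.66 -0.11]
d [ 0.0021 -0.0044  0.0003] n50 0.038812297562149656 roll 0.4616
```

```bash
python3 -m jog '[{"dx":0,"dy":0,"dz":0.001,"roll":0.15,"hand":-1},{"dx":0,"dy":0,"dz":0.001,"roll":0.3,"hand":-1},{"dx":0,"dy":0,"dz":0.001,"roll":0.43,"hand":-1},{"dx":0,"dy":0,"dz":0.001,"roll":0.5,"hand":-1},{"dx":0,"dy":0,"dz":0.001,"roll":0.5,"hand":-1}]'; python3 go.py 534.5 16.3 229.5 -14
```

```text
time_s: 18.4
tcp_pos: [536.0, 15.4, 229.5]
tool_rot: [0.002, 0.793, 0.609, 0.004]
wrist_force: [-2.5, -1.2, 26.6]
opening: 0.18
grasp_force: 60.1
tcp [536.04  15.4  229.52] yaw -14.97 tilt [ 0.0086  0.001  -1.    ] q [-0.88  0.33  0.92  1.93 -0.3   1.02 -0.09] F [-2.5 -1.2 26.6] M [-0.28  1.2   0.57]
d [ 0.0012 -0.0043  0.    ] n50 0.03571720429534488 roll -0.0323
```

```bash
python3 -m jog '[{"dx":0,"dy":0,"dz":0.001,"roll":0.03,"hand":-1},{"dx":0,"dy":0,"dz":0.001,"roll":0.06,"hand":-1},{"dx":0,"dy":0,"dz":0.001,"roll":0.06,"hand":-1}]'; python3 go.py 534.5 16.3 229.5 -14
```

```text
time_s: 18.7
tcp_pos: [535.8, 15.7, 229.4]
tool_rot: [0.002, 0.802, 0.597, 0.004]
wrist_force: [-5.6, -0.4, 31.7]
opening: 0.176
grasp_force: 60.3
tcp [535.77  15.72 229.42] yaw -16.68 tilt [ 0.0078  0.0018 -1.    ] q [-0.88  0.33  0.92  1.93 -0.31  1.02 -0.12] F [-5.6 -0.4 31.7] M [-0.16  1.78  0.84]
d [ 0.0005 -0.0034 -0.0002] n50 0.027906198006130308 roll -0.0895
```

Run:
```python
from h import *
s=vision.grab_frame("scene"); t=vision.grab_frame("top")
c=np.hstack([cv2.resize(s[180:260,235:315],(400,400),interpolation=2),cv2.resize(s[290:370,385:465],(400,400),interpolation=2)]); cv2.imwrite("pics/fin.png",cv2.convertScaleAbs(c,alpha=1.6))
```

```text
(no output)
```

View pics/fin.png

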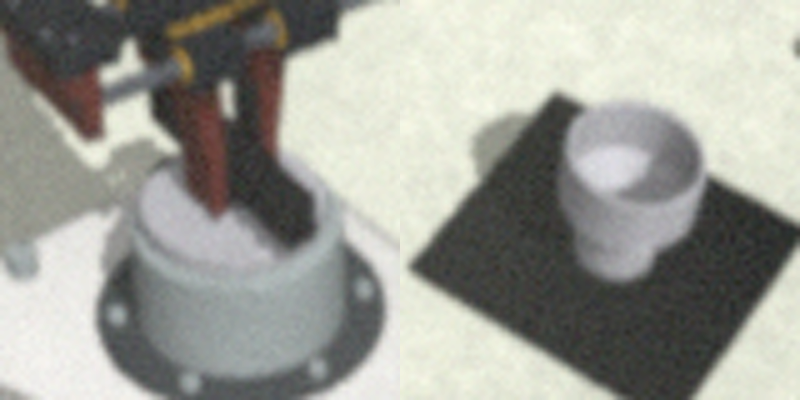

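The picture shows the closure's flange flush on the collar, with the bar turned home and still gripped. The funnel stands upright on the mat.

```bash
python3 -c "
from rig import ticket; print(ticket.close_job())"
```

```text
the job is handed in; nothing more can be done
None
```

The job is handed in at about 19 s: the funnel stands upright on the rightmost mat, and the closure is in, turned clockwise to its stop, and still gripped and pressed flush on the collar (wrist force about 32 N).

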